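Quarter-turn the square screws round a centre bearing

TASK

Take the T-bar key out of its holder and tighten the three square screws round the centre bearing, in order A, B, C (A is beside the grease nipple, then clockwise): one quarter turn on A, two on B, one on C, all clockwise seen from above. Have the key fully down on the spring washer round the screw when you turn, keep it pressed lightly on the washer until that screw has had its count, and never lean on it hard. Finally stand the key back in its holder, and leave the other things on the counter where they are.

Things in the scene. Friction and masses are not known exactly. Their poses are not given: they have to be found in the camera images.
- key: Loose steel T-bar key, about 260 g, upright, socket down, in the holder. Origin: centre of the socket's open lower end, z up the stem. Socket: square tube, 26 mm outside, 16 inside, 24 deep, flats along the key's x and y. Round stem 14 mm thick. T-bar on top: 84 mm long along the key's x, 14 wide (y), 16 high, centre 82 mm above the origin.
- holder: Fixed open square holder of grey plastic, 50 mm outside, 38 mm inside, 36 mm high; origin at the centre of its underside; its floor is 6 mm up, and the key's socket stands on that.
- bearing: Fixed centre bearing (black housing 160 mm wide, dark steel flange) lying face up, turned any way, on a round wooden stand, 236 mm diameter, 14 mm thick. Origin: centre of the stand's underside. Flange top 58 mm above it. Three square screws with collars stand 53 mm from its axis, 120 deg apart, with flat rivets between; a small brass grease nipple stands next to A, on its anticlockwise side.
- boss_a: Fixed boss under screw A; origin on the screw's axis at the flange's top, 58 mm above the counter. Above it a round collar with a spring washer (39 mm diameter; gives 3 mm at 9 N, then is solid) surrounds the screw; the key's lower end comes to rest on it. The washer's top stands 4 to 14 mm above the flange, differently for each screw and each time, and is not measured: feel for it.
- boss_b: The same for screw B; its washer has its own height.
- boss_c: The same for screw C; its washer has its own height.
- head_a (a point): Foot of screw A's square head, on its axis, 62 mm above the counter (the collar may cover the lowest 10 mm). Head 14 mm across flats, its top 21 mm above this point, the uppermost 3 mm tapering to 10 mm; flats along this point's x and y, turning with the screw. The key fits in any of four ways, with about 9 degrees of play either way.
- head_b (a point): The same for screw B, the next one clockwise.
- head_c (a point): The same for screw C, the last one clockwise.
- screw_a (a joint): Angle of screw A in rad: 0 at the start, growing as it is turned clockwise (seen from above); a quarter turn is 1.57. Stiff, about 0.2 N m, and stays where it is left.
- screw_b (a joint): The same for screw B.
- screw_c (a joint): The same for screw C.
- filter_a: Loose blue oil filter, 74 mm diameter, 81 mm high; bystander.
- filter_b: Loose blue oil filter of the same kind; bystander.
- carton: Loose cardboard carton, 110 by 80 by 60 mm; bystander.
- race: Loose steel bearing ring, 68 mm diameter, 18 mm high; bystander.
- spanner: Loose spanner lying flat, 170 mm long; bystander.
- spacer: Loose small brass spacer ring, 26 mm diameter, 12 mm high, lying on the wooden stand beside the bearing, outside it; bystander.
Mind the look-alikes: they are no part of the job. Leave any orange or yellow look-alike of the key alone.

How it is judged:
By the outcome, as a careful person would: the job done as asked, in the order asked, and still so for the second after the job is handed in, with the robot touching nothing.
It also fails if it takes over 72 s, if anything falls off the work surface, if the arm or the gripper's body presses on something with over 40 N, if the wrist force passes 120 N, or if a joint passes its speed limit or range.

ROBOT

A 6-joint arm with a two-finger parallel gripper is mounted at the origin on the work surface. World frame = base frame: x ahead of the robot, y to its left, z up, the work surface at z = 0. Lengths are in m, angles in rad, forces in N, time in s.
With the tool pointing down it reaches from about 0.3 to 0.95 m from the base axis. Payload 3.1 kg.
Tool frame: the origin (TCP) lies midway between the tips of the shut fingers; the grasp point (between the pads) lies 19 mm behind it; z points along the fingers, y is the line along which they close (so a half turn about z gives the same grasp; the last joint's range is limited). The gripper opens to 85 mm and grips with 20 to 120 N. Pads are 22 mm wide; open, the fingers measure 114 mm over their backs; the gripper's body (76 mm by 85 mm) begins 54 mm behind the grasp point. The pads swing forward as they close: fully open they stand 13 mm farther back than shut.
Start: joints at [-1.171, 0.308, 1.634, -0, 1.2, -0.07], TCP at [0.283, -0.557, 0.231] pointing down, gripper open.
Joint ranges: [-3.06, 3.06], [-0.79, 1.96], [0.05, 2.63], [-1.19, 4.34], [0.05, 2.64], [-2.94, 2.94]. Speed limits (rad/s): [2.79, 2.79, 3.14, 3.14, 3.14, 3.14].

INTERFACE

Orientations are given as a unit quaternion [w, x, y, z].
In Python, from station import r, camera, camera_info, workorder, silhouettes, landmark_of gives the robot as it stands. The module is installed in compiled form; this text tells all that it offers.
- The arm moves only by the tool move_arm, never from a script. Its argument "steps" is a list that holds one entry, the list of rows, each a list of 5 numbers: the closure, from -1 (fully open) to 1 (shut), then the shift along the tool's x, y, z in units of 0.12 m (1.0 is 0.12 m), then the turn about the tool's z in units of 0.5 rad (1.0 is 0.5 rad). In form: [[[fingers, dx, dy, dz, roll], ...]]. A call has 1 to 12 rows; each row is the pose to reach, as a shift and turn from the pose commanded when the call began, along the tool's axes at that moment; what a row does not reach only later rows make up. A row lasts 1/12 s, in which the tool goes at most 41.7 mm and 7.16 degrees, less where a joint would pass 70% of its speed; a pose out of reach is approached as far as the arm can. A call with a number of a shift or a turn outside -1 to 1 is refused whole. A call with a gripper value outside its range is refused whole. The fingers move at their own pace and stop on an object; the grip force is fixed at half the most. Time passes only in rows, so rows that repeat a pose let the fingers close. It gives the time, the measured TCP pose, the force, the opening and the grip force at its end, in the units of the state.
- r.sense(): the state, without advancing time (a new reading comes with each control period).
- camera(name): name is "scene" or "top" or "wrist"; returns the picture (420x560x3 uint8, red, green, blue); there is no depth.
- camera_info(name): a dict with "vertical_fov" (degrees; the focal length in pixels is half the picture's height over the tangent of half this angle, whatever the lens; pixels are square), "cx", "cy" (the principal point, pixels), "xyz" and "orientation" of the camera in the world; the wrist camera has in their place "T_tool_cam" (4x4, takes a point from camera to tool coordinates, whose origin is the TCP and whose axes are the flange's). Camera axes: x right, y up, looking along -z (the intrinsics and any distortion apply to the point x, -y, -z); pixel columns grow to the right and rows downward; lengths in m; the calibration is good to about 2 mm. A picture is of the moment at which its call begins: read the wrist's pose just before it. camera_info takes no time and is no camera call.
- workorder.close_job(): hands the job in; it is judged then, once.
Trained networks look in the newest picture that a camera, given by its name, has taken for a name from the list of things; names that differ only in an ending like _2 or _b are one class to them, and where a whole thing is asked for, a point or a joint stands for the part that bears it (a point fixed in the world has none). Each returns a list of dicts, best first, with "conf" (0 to 1); they miss things now and then, are a little off and sometimes report something else, mostly with a low value. They report only what shows in the picture. A call takes as long as a camera call. They do not tell look-alikes from the thing itself.
- silhouettes(query, camera): "region" (420x560 bool, what is visible of it).
- landmark_of(query, camera): "at" ([x, y, z] in m, in world coordinates, good to about 4 mm: a listed point, or the origin of a listed thing).
The state is a dict: "time": time; "joint_positions": joint angles; "joint_velocities": joint speeds; "joint_efforts": joint torques, N m; "tcp_pos": TCP position; "tcp_rot": TCP orientation; "wrist_force": force on the tool from outside, world axes, zero at the start; "wrist_torque": the same for the moment, N m; "finger_gap": finger opening in m; "gripper_force": force on a finger pad.
Only numpy, scipy, OpenCV 4.12 (cv2) and the standard library are available. Lean on these libraries where they do the work, as an engineer would, in place of code of your own. Each camera call takes 0.05 s, during which the arm holds its last target. There are 200 camera calls.

## Working session

There is one attempt and no reset: what is moved stays moved. The work goes in short steps, Python scripts to look and compute and a tool call to move; the robot and the scene stay as the last step left them, time stands still between calls to the robot, and variables do not carry over. Pictures are saved under pics/ and viewed, at most 10 in all, crops included, and the job is handed in when it is done.

Besides the shell and the picture viewer there is one more tool, called after "Call:" by a JSON object that holds its "api" and its "payload". move_arm: Moves the arm, as the interface text tells. Shifts and turns lie within -1 to 1; 1 stands for 0.12 m of shift or 0.5 rad of turn. Its arguments: {"type":"object","properties":{"steps":{"type":"array","items":{"type":"array","items":{"type":"array","items":{"type":"number"}}}}},"required":["steps"]}

```bash
mkdir -p pics; python3 - <<'E'
from station import r,camera,camera_info,landmark_of
import cv2,numpy as np
for c in("scene","top"):
    im=camera(c);cv2.imwrite(f"pics/{c}0.png",im[:,:,::-1])
    i=camera_info(c);print(c,i)
    for q in("key","holder","bearing","head_a","head_b","head_c"):
        for d in landmark_of(q,c)[:4]:print(q,np.round(d['at'],3),round(d['conf'],2))
print(camera_info("wrist"));print(r.sense())
E
```

```text
scene {'vertical_fov': 55.874246826461935, 'cx': 274.4717283302076, 'cy': 215.20873043518446, 'xyz': array([1.01108587, 0.76185689, 0.80986725]), 'orientation': array([0.21739932, 0.11364849, 0.40742629, 0.87967345])}
key [0.447 0.408 0.003] 0.86
key [0.469 0.295 0.006] 0.7
key [0.387 0.193 0.   ] 0.56
holder [ 0.468  0.291 -0.002] 0.93
bearing [0.567 0.004 0.002] 0.83
head_a [0.604 0.042 0.06 ] 0.63
head_a [ 0.583 -0.049  0.06 ] 0.58
head_a [0.516 0.01  0.06 ] 0.43
head_b [0.604 0.042 0.06 ] 0.63
head_b [ 0.583 -0.049  0.06 ] 0.58
head_b [0.516 0.01  0.06 ] 0.43
head_c [0.604 0.042 0.06 ] 0.63
head_c [ 0.583 -0.049  0.06 ] 0.58
head_c [0.516 0.01  0.06 ] 0.43
top {'vertical_fov': 46.22387928614822, 'cx': 266.9071763074959, 'cy': 212.35897171129062, 'xyz': array([ 0.34130634, -0.02203139,  1.26525542]), 'orientation': array([ 0.70822448,  0.06756408, -0.05856093, -0.70030265])}
key [ 0.447  0.409 -0.004] 0.77
key [0.469 0.287 0.005] 0.63
key [ 0.387  0.194 -0.003] 0.52
holder [0.466 0.29  0.   ] 0.57
bearing [ 0.57   0.003 -0.002] 0.94
head_a [0.519 0.011 0.061] 0.49
head_a [ 0.587 -
[... 618 characters left out ...]
ions': array([-1.17070505e+00,  3.08063528e-01,  1.63376902e+00, -3.20074797e-06,
        1.19972908e+00, -6.97229959e-02]), 'joint_velocities': array([ 0.00128208, -0.00152108, -0.00052629,  0.00122029,  0.00101462,
       -0.00047508]), 'joint_efforts': array([-4.43207755e-04, -4.15133286e+01, -2.77005708e+01, -1.12493210e-04,
        9.31833529e-04,  7.53769825e-06]), 'tcp_pos': array([ 0.28291873, -0.55731695,  0.23130955]), 'tcp_rot': array([1.55459128e-05, 9.72535825e-01, 2.32753236e-01, 1.07950730e-06]), 'wrist_force': array([ 1.04170681,  0.44194968, -0.59022232]), 'wrist_torque': array([-0.04375827,  0.01279781,  0.00976789]), 'gripper_force': 0.0, 'finger_gap': 0.08520790702608583}
```

View pics/scene0.png

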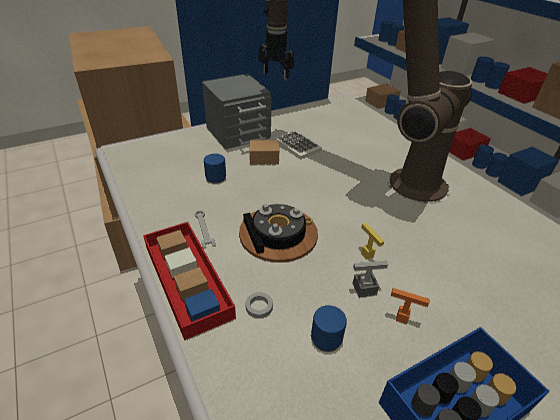

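View pics/top0.png

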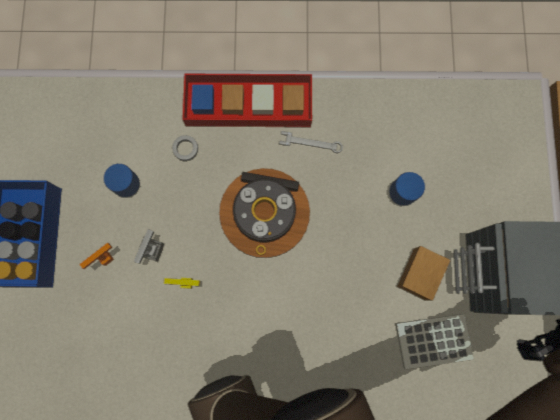

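The T-shaped items in the top picture are orange at (98,256), steel at (150,247) and yellow at (182,283). Only the steel one stands in a grey holder, so it is the key. I'll confirm it in a crop while the arm moves to look at the bearing.

```bash
cat > h.py <<'E'
import numpy as np,cv2
from station import r,camera,camera_info,silhouettes,landmark_of
from scipy.spatial.transform import Rotation as R
def pose():
    s=r.sense();q=s['tcp_rot'];M=R.from_quat([q[1],q[2],q[3],q[0]]).as_matrix()
    return s,np.array(s['tcp_pos']),M,np.arctan2(M[1,0],M[0,0])
def to(x,y,z,psi=None):
    s,p,M,ps=pose();d=M.T@(np.array([x,y,z])-p)/.12
    t=0 if psi is None else (ps-psi)/.5
    print('shift units',np.round(d,3),'roll',round(t,3),'psi',round(ps,3),'j6',round(s['joint_positions'][5],3),'tcp',np.round(p,4),'t',round(s['time'],2),'F',np.round(s['wrist_force'],1),'gap',round(s['finger_gap'],4))
def cam(name):
    i=camera_info(name)
    f=210/np.tan(np.radians(i['vertical_fov']/2))
    K=np.array([[f,0,i['cx']],[0,f,i['cy']],[0,0,1]])
    if name=='wrist':
        s,p,M,_=pose();T=np.eye(4);T[:3,:3]=M;T[:3,3]=p;T=T@i['T_tool_cam'];C=T[:3,3];W=T[:3,:3]
    else:
        q=i['orientation'];W=R.from_quat([q[1],q[2],q[3],q[0]]).as_matrix();C=i['xyz']
    return K,C,W@np.diag([1,-1,-1])   # world<-optical cam
def pix(P,c):
    K,C,W=c;v=(np.atleast_2d(P)-C)@W@K.T;return v[:,:2]/v[:,2:]
def ray(uv,z,c):
    K,C,W=c;uv=np.atleast_2d(uv);v=np.c_[uv,np.ones(len(uv))]@np.linalg.inv(K).T@W.T
    return C+v*((z-C[2])/v[:,2])[:,None]
def rectify(im,c,x,y,z,half,n):
    "top-down view of plane z: rows = +x up, cols = -y right (x ahead up, y left)"
    g=np.linspace(half,-half,n);X,Y=np.meshgrid(x+g,y+g,indexing='ij')
    uv=pix(np.c_[X.ravel(),Y.ravel(),np.full(n*n,z)],c).astype(np.float32)
    return cv2.remap(im,uv[:,0].reshape(n,n),uv[:,1].reshape(n,n),cv2.INTER_CUBIC)
E
python3 - <<'E'
import cv2,numpy as np
s=cv2.imread('pics/scene0.png');t=cv2.imread('pics/top0.png')
f=lambda a,x,y,w,h:cv2.resize(a[y:y+h,x:x+w],(400,300),interpolation=3)
cv2.imwrite('pics/c0.png',np.vstack([np.hstack([f(s,340,215,100,120),f(t,70,220,140,105)]),np.hstack([f(s,230,190,100,75),f(t,210,160,110,100)])]))
E
```

```text
(no output)
```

View pics/c0.png

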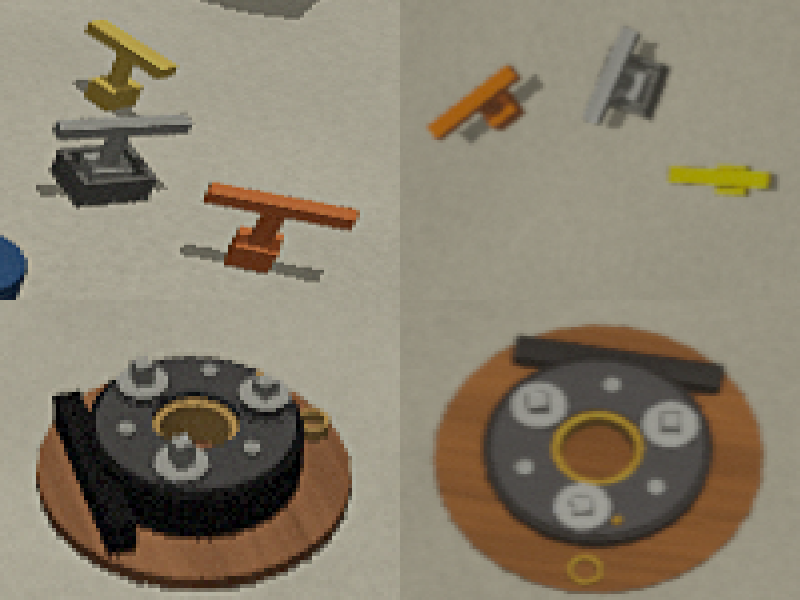

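Call:
{"api": "move_arm", "payload": {"steps": [[[-1,1,-0.77,0,0],[-1,1,-0.77,0,0],[-1,1,-0.77,0,0],[-1,1,-0.77,0,0]]]}}

```text
time: 1.03
tcp_pos: [0.3489, -0.4174, 0.231]
tcp_rot: [-0.001, 0.972, 0.233, 0.0]
wrist_force: [-0.2, 0.2, 0.7]
finger_gap: 0.0857
gripper_force: 0.0
```

Call:
{"api": "move_arm", "payload": {"steps": [[[-1,1,-0.77,0,0],[-1,1,-0.77,0,0],[-1,1,-0.77,0,0],[-1,1,-0.77,0,0]]]}}

```text
time: 1.37
tcp_pos: [0.4142, -0.2806, 0.2315]
tcp_rot: [-0.001, 0.972, 0.233, 0.001]
wrist_force: [-0.1, 0.9, 0.0]
finger_gap: 0.0855
gripper_force: 0.0
```

Call:
{"api": "move_arm", "payload": {"steps": [[[-1,1,-0.77,0,0],[-1,1,-0.77,0,0],[-1,1,-0.77,0,0],[-1,1,-0.77,0,0]]]}}

```text
time: 1.7
tcp_pos: [0.4795, -0.1439, 0.2317]
tcp_rot: [-0.0, 0.972, 0.234, 0.001]
wrist_force: [0.0, -0.0, 0.2]
finger_gap: 0.0857
gripper_force: 0.0
```

Call:
{"api": "move_arm", "payload": {"steps": [[[-1,1,-0.77,0.3,0],[-1,1,-0.77,0.3,0],[-1,1,-0.77,0.3,0],[-1,1,-0.77,0.3,0],[-1,1,-0.77,0.3,0]]]}}

```text
time: 2.12
tcp_pos: [0.5445, -0.0055, 0.1939]
tcp_rot: [-0.001, 0.972, 0.235, -0.0]
wrist_force: [-0.0, -0.6, -1.1]
finger_gap: 0.0852
gripper_force: 0.0
```

Crop c0 confirms that the steel key stands in the grey holder; the orange and yellow ones stand free. In the top picture the brass nipple is just right (anticlockwise) of the lower screw, so A is (0.519, 0.011). Going clockwise, B is (0.604, 0.042) and C is (0.587, -0.047).

```bash
python3 - <<'E'
from h import *
c=cam('wrist');im=camera('wrist');cv2.imwrite('pics/w1.png',im[:,:,::-1]);np.savez('w1.npz',im=im,K=c[0],C=c[1],W=c[2])
for q in('bearing','head_a'):
    for d in landmark_of(q,'wrist')[:4]:print(q,np.round(d['at'],4),round(d['conf'],2))
a=rectify(im,c,.568,.003,.081,.08,560)
cv2.imwrite('pics/r1.png',a[:,:,::-1])
to(.468,.29,.23)
E
```

```text
bearing [ 0.5692  0.0059 -0.0025] 0.59
head_a [0.6035 0.0426 0.06  ] 0.78
head_a [ 0.5904 -0.0453  0.0628] 0.62
head_a [0.5161 0.0116 0.0606] 0.52
shift units [ 0.576 -2.516 -0.291] roll 0 psi 0.471 j6 1.001 tcp [ 0.5434 -0.0104  0.1952] t 2.27 F [-0.1 -0.1 -0. ] gap 0.0853
```

View pics/r1.png

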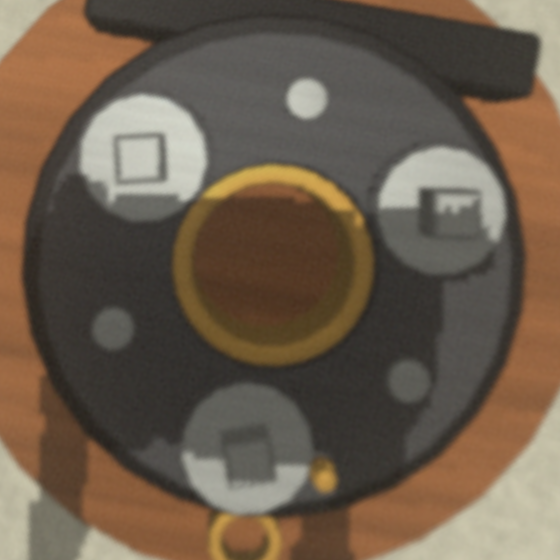

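```bash
python3 - <<'E'
from h import *
d=np.load('w1.npz');c=(d['K'],d['C'],d['W']);o=[]
for n,(x,y) in dict(A=(.517,.0125),B=(.6033,.0439),C=(.5873,-.0465)).items():
    a=cv2.cvtColor(rectify(d['im'],c,x,y,.082,.014,266),cv2.COLOR_RGB2GRAY)
    a=cv2.createCLAHE(3,(2,2)).apply(a);o.append(a)
cv2.imwrite('pics/heads.png',np.hstack(o))
E
```

```text
(no output)
```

View pics/heads.png

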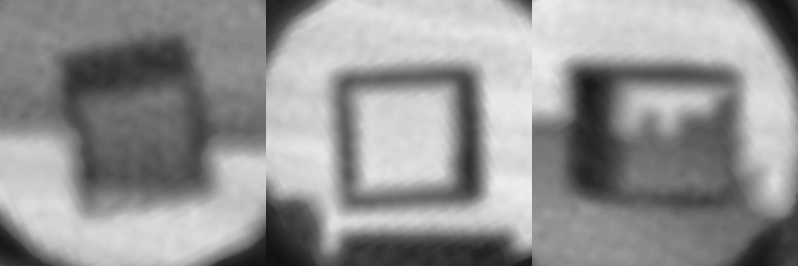

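Call:
{"api": "move_arm", "payload": {"steps": [[[-1,0.19,-0.84,-0.1,0],[-1,0.19,-0.84,-0.1,0],[-1,0.19,-0.84,-0.1,0]]]}}

```text
time: 2.52
tcp_pos: [0.5175, 0.0908, 0.2083]
tcp_rot: [-0.001, 0.973, 0.232, 0.0]
wrist_force: [0.4, -0.7, 0.3]
finger_gap: 0.0855
gripper_force: 0.0
```

Call:
{"api": "move_arm", "payload": {"steps": [[[-1,0.19,-0.84,-0.1,0],[-1,0.19,-0.84,-0.1,0],[-1,0.19,-0.84,-0.1,0]]]}}

```text
time: 2.77
tcp_pos: [0.4925, 0.1917, 0.2207]
tcp_rot: [-0.001, 0.973, 0.232, 0.001]
wrist_force: [1.2, 0.5, 0.5]
finger_gap: 0.0855
gripper_force: 0.0
```

Call:
{"api": "move_arm", "payload": {"steps": [[[-1,0.19,-0.84,-0.1,0],[-1,0.19,-0.84,-0.1,0],[-1,0.19,-0.84,-0.1,0]]]}}

```text
time: 3.02
tcp_pos: [0.4676, 0.2923, 0.2329]
tcp_rot: [-0.001, 0.973, 0.232, 0.001]
wrist_force: [0.8, -0.5, 0.4]
finger_gap: 0.0852
gripper_force: 0.0
```

Call:
{"api": "move_arm", "payload": {"steps": [[[-1,0,0,0,-1],[-1,0,0,0,-1],[-1,0,0,0,-1],[-1,0,0,0,-1]]]}}

```text
time: 3.35
tcp_pos: [0.4683, 0.2888, 0.232]
tcp_rot: [0.0, 0.884, 0.468, 0.0]
wrist_force: [-0.1, 0.5, -0.1]
finger_gap: 0.0856
gripper_force: 0.0
```

Call:
{"api": "move_arm", "payload": {"steps": [[[-1,0,0,0,-1],[-1,0,0,0,-1],[-1,0,0,0,-1],[-1,0,0,0,-1]]]}}

```text
time: 3.68
tcp_pos: [0.4685, 0.2884, 0.232]
tcp_rot: [0.0, 0.741, 0.672, 0.0]
wrist_force: [0.6, -0.4, 0.3]
finger_gap: 0.0854
gripper_force: 0.0
```

Call:
{"api": "move_arm", "payload": {"steps": [[[-1,0,0,0,-1],[-1,0,0,0,-1],[-1,0,0,0,-1],[-1,0,0,0,-1]]]}}

```text
time: 4.02
tcp_pos: [0.4685, 0.2883, 0.232]
tcp_rot: [0.0, 0.551, 0.834, 0.0]
wrist_force: [-0.6, 0.5, -0.2]
finger_gap: 0.0856
gripper_force: 0.0
```

Call:
{"api": "move_arm", "payload": {"steps": [[[-1,0,0,0,-1],[-1,0,0,0,-1],[-1,0,0,0,-1],[-1,0,0,0,-1]]]}}

```text
time: 4.35
tcp_pos: [0.4685, 0.2883, 0.232]
tcp_rot: [0.0, 0.328, 0.945, 0.0]
wrist_force: [0.5, 0.8, 0.4]
finger_gap: 0.0852
gripper_force: 0.0
```

Call:
{"api": "move_arm", "payload": {"steps": [[[-1,0,0,0,-0.6],[-1,0,0,0,-0.6],[-1,0,0,0,-0.6],[-1,0,0,0,-0.6]]]}}

```text
time: 4.68
tcp_pos: [0.4685, 0.2885, 0.2319]
tcp_rot: [0.0, 0.186, 0.983, 0.0]
wrist_force: [0.4, 0.5, -0.4]
finger_gap: 0.0852
gripper_force: 0.0
```

```bash
python3 - <<'E'
from h import *
to(.468,.29,.18)
c=cam('wrist');im=camera('wrist')
for q in('key','holder'):
    for d in landmark_of(q,'wrist')[:3]:print(q,np.round(d['at'],4),round(d['conf'],2))
a=rectify(im,c,.468,.29,.096,.075,560)
cv2.imwrite('pics/k1.png',a[:,:,::-1])
E
```

```text
shift units [0.009 0.01  0.433] roll 0 psi 2.768 j6 -0.724 tcp [0.4685 0.2885 0.2319] t 4.68 F [ 0.4  0.5 -0.4] gap 0.0852
key [0.4467 0.4083 0.0025] 0.81
key [ 0.387   0.1993 -0.0011] 0.62
key [0.4723 0.2869 0.0088] 0.56
```

View pics/k1.png

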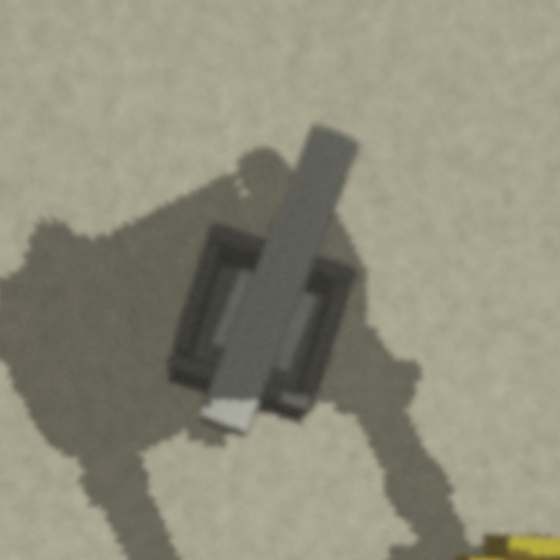

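The heads picture gives A about +9°, B about +4° and C about -3°. In the key picture the bar's centre is at (280,279), which is world (0.468, 0.290), at yaw 158.4°; the tool is already lined up with it. Descending to grip.

Call:
{"api": "move_arm", "payload": {"steps": [[[-1,0.01,0.01,0.3,0],[-1,0.01,0.01,0.6,0],[-1,0.01,0.01,0.9,0],[-1,0.01,0.01,0.9,0]]]}}

```text
time: 5.17
tcp_pos: [0.4613, 0.2882, 0.1161]
tcp_rot: [-0.006, 0.186, 0.983, -0.005]
wrist_force: [-2.4, -0.9, -1.6]
finger_gap: 0.0853
gripper_force: 0.0
```

Call:
{"api": "move_arm", "payload": {"steps": [[[-1,0,0,0.2,0],[-1,0,0,0.4,0],[-1,0,0,0.455,0],[-1,0,0,0.455,0],[1,0,0,0.455,0],[1,0,0,0.455,0],[1,0,0,0.455,0],[1,0,0,0.455,0],[1,0,0,0.455,0],[1,0,0,0.455,0],[1,0,0,0.455,0],[1,0,0,0.455,0]]]}}

```text
time: 6.17
tcp_pos: [0.4672, 0.2915, 0.0695]
tcp_rot: [0.0, 0.185, 0.983, -0.0]
wrist_force: [-0.5, -2.2, 6.6]
finger_gap: 0.0125
gripper_force: 58.9
```

Call:
{"api": "move_arm", "payload": {"steps": [[[1,0,0,0,0],[1,0,0,0,0],[1,0,0,0,0],[1,0,0,0,0]]]}}

```text
time: 6.5
tcp_pos: [0.4672, 0.2915, 0.0695]
tcp_rot: [0.0, 0.185, 0.983, -0.0]
wrist_force: [-0.7, -2.1, 6.5]
finger_gap: 0.013
gripper_force: 58.9
```

Call:
{"api": "move_arm", "payload": {"steps": [[[1,0,0,-0.2,0],[1,0,0,-0.5,0],[1,0,0,-0.8,0],[1,0,0,-1,0],[1,0,0,-1,0]]]}}

```text
time: 6.92
tcp_pos: [0.4707, 0.2938, 0.1944]
tcp_rot: [0.004, 0.185, 0.983, 0.004]
wrist_force: [1.4, 0.0, -1.0]
finger_gap: 0.013
gripper_force: 59.6
```

Call:
{"api": "move_arm", "payload": {"steps": [[[1,-0.15,-0.25,0,0],[1,-0.3,-0.5,0,0],[1,-0.46,-0.75,0,0],[1,-0.62,-1,0,0]]]}}

```text
time: 7.25
tcp_pos: [0.4909, 0.1515, 0.1861]
tcp_rot: [-0.002, 0.184, 0.983, -0.001]
wrist_force: [0.5, -0.5, -2.8]
finger_gap: 0.0132
gripper_force: 59.6
```

Call:
{"api": "move_arm", "payload": {"steps": [[[1,-0.15,-0.25,0,0],[1,-0.3,-0.5,0,0],[1,-0.46,-0.75,0,0],[1,-0.62,-1,0,0],[1,-0.62,-1,0,0]]]}}

```text
time: 7.67
tcp_pos: [0.5183, 0.0082, 0.1865]
tcp_rot: [-0.0, 0.187, 0.982, -0.002]
wrist_force: [-0.2, 1.1, -3.6]
finger_gap: 0.0131
gripper_force: 59.9
```

Call:
{"api": "move_arm", "payload": {"steps": [[[1,0,0,0,-0.25],[1,0,0,0,-0.5],[1,0,0,0,-0.75],[1,0,0,0,-1],[1,0,0,0,-1.0],[1,0,0,0,-1.0]]]}}

```text
time: 8.17
tcp_pos: [0.517, 0.0143, 0.1867]
tcp_rot: [-0.002, -0.062, 0.998, 0.0]
wrist_force: [-0.2, 0.4, -3.2]
finger_gap: 0.0132
gripper_force: 59.9
```

```bash
python3 - <<'E'
from h import *
to(.5165,.0115,.15,np.radians(-171))
c=cam('wrist');im=camera('wrist');s,p,M,ps=pose()
b=rectify(im,c,p[0],p[1],p[2]+.027,.05,400)
sc=cam('scene');i2=camera('scene');u=pix([.5165,.0115,.10],sc)[0].astype(int)
print(u)
z=cv2.resize(i2[u[1]-50:u[1]+50,u[0]-50:u[0]+50],(400,400),interpolation=3)
cv2.imwrite('pics/a1.png',np.hstack([b,z])[:,:,::-1])
E
```

```text
shift units [ 0.006 -0.023  0.306] roll -0.064 psi -3.017 j6 -1.753 tcp [0.517  0.0143 0.1867] t 8.17 F [-0.2  0.4 -3.2] gap 0.0132
[296 204]
```

View pics/a1.png

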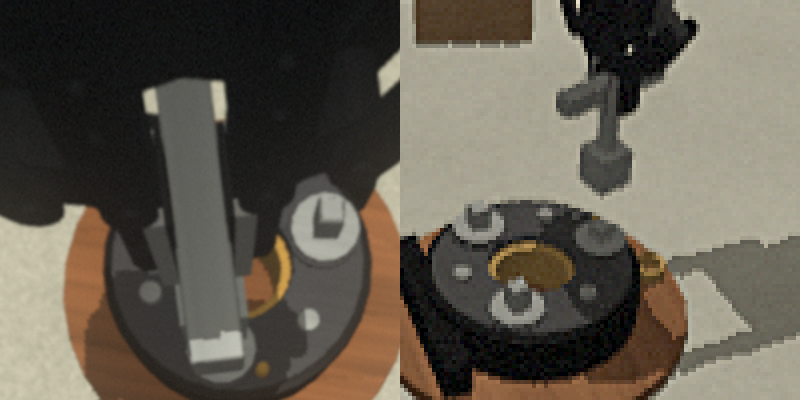

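Call:
{"api": "move_arm", "payload": {"steps": [[[1,0.02,-0.023,0.1,-0.06],[1,0.02,-0.023,0.2,-0.06],[1,0.02,-0.023,0.305,-0.06],[1,0.02,-0.023,0.305,-0.06],[1,0.02,-0.023,0.305,-0.06]]]}}

```text
time: 8.68
tcp_pos: [0.5151, 0.0112, 0.1506]
tcp_rot: [-0.002, -0.078, 0.997, 0.0]
wrist_force: [0.9, -0.6, -3.2]
finger_gap: 0.0126
gripper_force: 59.8
```

```bash
python3 - <<'E'
from h import *
to(.5150,.0113,.14,np.radians(-171))
E
```

```text
shift units [0.    0.001 0.089] roll -0.0 psi -2.985 j6 -1.791 tcp [0.5151 0.0112 0.1506] t 8.68 F [ 0.9 -0.6 -3.2] gap 0.0126
```

Call:
{"api": "move_arm", "payload": {"steps": [[[1,0,0,0.015,0],[1,0,0,0.03,0],[1,0,0,0.045,0],[1,0,0,0.06,0],[1,0,0,0.075,0],[1,0,0,0.08,0],[1,0,0,0.08,0]]]}}

```text
time: 9.27
tcp_pos: [0.5163, 0.0112, 0.1424]
tcp_rot: [-0.0, -0.079, 0.997, 0.0]
wrist_force: [0.3, 0.9, -2.9]
finger_gap: 0.0129
gripper_force: 59.9
```

Call:
{"api": "move_arm", "payload": {"steps": [[[1,0,0,0.01,0],[1,0,0,0.02,0],[1,0,0,0.03,0],[1,0,0,0.04,0],[1,0,0,0.05,0],[1,0,0,0.05,0],[1,0,0,0.05,0]]]}}

```text
time: 9.85
tcp_pos: [0.5163, 0.0111, 0.1362]
tcp_rot: [-0.0, -0.079, 0.997, 0.0]
wrist_force: [0.3, 0.4, -3.7]
finger_gap: 0.0124
gripper_force: 59.9
```

Call:
{"api": "move_arm", "payload": {"steps": [[[1,0,0,0.01,0],[1,0,0,0.015,0],[1,0,0,0.015,0],[1,0,0,0.015,0]]]}}

```text
time: 10.18
tcp_pos: [0.5163, 0.0111, 0.1346]
tcp_rot: [-0.0, -0.079, 0.997, 0.0]
wrist_force: [-0.1, 1.7, -3.9]
finger_gap: 0.0128
gripper_force: 59.9
```

Call:
{"api": "move_arm", "payload": {"steps": [[[1,0,0,0.01,0],[1,0,0,0.015,0],[1,0,0,0.015,0],[1,0,0,0.015,0]]]}}

```text
time: 10.52
tcp_pos: [0.5165, 0.011, 0.1331]
tcp_rot: [0.0, -0.079, 0.997, 0.0]
wrist_force: [-2.0, 2.2, 0.6]
finger_gap: 0.0128
gripper_force: 60.4
```

Call:
{"api": "move_arm", "payload": {"steps": [[[1,0,0,0,0.1],[1,0,0,0,0.2],[1,0,0,0,0.2]]]}}

```text
time: 10.77
tcp_pos: [0.516, 0.0114, 0.133]
tcp_rot: [-0.0, -0.029, 1.0, 0.0]
wrist_force: [-3.1, 2.6, 1.6]
finger_gap: 0.0129
gripper_force: 60.5
```

```bash
cat > t.py <<'E'
from h import *
s,p,M,ps=pose();print('psi',round(np.degrees(ps),2),'Tz',np.round(s['wrist_torque'],3),'F',np.round(s['wrist_force'],1),'tcp',np.round(p,4),'j6',round(s['joint_positions'][5],2),round(s['time'],2))
E
python3 t.py
```

```text
psi -176.73 Tz [0.647 0.533 0.012] F [-3.1  2.6  1.6] tcp [0.516  0.0114 0.133 ] j6 -1.69 10.77
```

Call:
{"api": "move_arm", "payload": {"steps": [[[1,0,0,0,0.1],[1,0,0,0,0.1]]]}}

```text
time: 10.93
tcp_pos: [0.5159, 0.0115, 0.1329]
tcp_rot: [-0.001, -0.004, 1.0, 0.001]
wrist_force: [-3.7, 3.5, 1.8]
finger_gap: 0.0129
gripper_force: 60.5
```

```bash
python3 t.py
```

```text
psi -179.53 Tz [0.826 0.691 0.026] F [-3.7  3.5  1.8] tcp [0.5159 0.0115 0.1329] j6 -1.64 10.93
```

Call:
{"api": "move_arm", "payload": {"steps": [[[1,0,0,0,0.1],[1,0,0,0,0.1]]]}}

```text
time: 11.1
tcp_pos: [0.5159, 0.0116, 0.1329]
tcp_rot: [-0.001, 0.02, 1.0, 0.001]
wrist_force: [-2.2, 5.3, 1.6]
finger_gap: 0.0132
gripper_force: 60.6
```

```bash
python3 t.py
```

```text
psi 177.67 Tz [0.998 0.682 0.078] F [-2.2  5.3  1.6] tcp [0.5159 0.0116 0.1329] j6 -1.59 11.1
```

Call:
{"api": "move_arm", "payload": {"steps": [[[1,0,0.002,0,0.2],[1,0,0.003,0,0.4],[1,0,0.004,0,0.6],[1,0,0.005,0,0.8],[1,0,0.006,0,1],[1,0,0.006,0,1]]]}}

```text
time: 11.6
tcp_pos: [0.5164, 0.0122, 0.1329]
tcp_rot: [-0.0, 0.267, 0.964, 0.0]
wrist_force: [-3.0, 3.2, 0.8]
finger_gap: 0.0126
gripper_force: 60.5
```

```bash
python3 t.py
```

```text
psi 149.01 Tz [0.943 0.504 0.13 ] F [-3.   3.2  0.8] tcp [0.5164 0.0122 0.1329] j6 -1.09 11.6
```

Call:
{"api": "move_arm", "payload": {"steps": [[[1,0.002,0.001,0,0.2],[1,0.003,0.001,0,0.4],[1,0.004,0.002,0,0.6],[1,0.005,0.002,0,0.8],[1,0.006,0.002,0,1],[1,0.006,0.002,0,1]]]}}

```text
time: 12.1
tcp_pos: [0.5167, 0.0126, 0.1329]
tcp_rot: [0.001, 0.497, 0.868, 0.001]
wrist_force: [-1.2, 4.2, -1.4]
finger_gap: 0.0127
gripper_force: 60.2
```

```bash
python3 t.py
```

```text
psi 120.45 Tz [0.905 0.034 0.109] F [-1.2  4.2 -1.4] tcp [0.5167 0.0126 0.1329] j6 -0.59 12.1
```

Call:
{"api": "move_arm", "payload": {"steps": [[[1,0.002,0,0.003,0.2],[1,0.003,0,0.004,0.4],[1,0.004,0,0.005,0.6],[1,0.005,0,0.005,0.8],[1,0.005,0,0.005,0.8]]]}}

```text
time: 12.52
tcp_pos: [0.5172, 0.0127, 0.1329]
tcp_rot: [0.002, 0.659, 0.752, 0.001]
wrist_force: [0.1, 2.7, 0.6]
finger_gap: 0.0131
gripper_force: 60.3
```

```bash
python3 t.py
```

```text
psi 97.6 Tz [ 0.719 -0.204  0.147] F [0.1 2.7 0.6] tcp [0.5172 0.0127 0.1329] j6 -0.19 12.52
```

Call:
{"api": "move_arm", "payload": {"steps": [[[1,0,0,0,0.15],[1,0,0,0,0.3],[1,0,0,0,0.3],[1,0,0,0,0.3]]]}}

```text
time: 12.85
tcp_pos: [0.5173, 0.0126, 0.1329]
tcp_rot: [0.001, 0.712, 0.702, 0.001]
wrist_force: [1.5, 1.8, -1.0]
finger_gap: 0.0133
gripper_force: 60.3
```

```bash
python3 t.py
```

```text
psi 89.12 Tz [ 0.634 -0.506  0.152] F [ 1.5  1.8 -1. ] tcp [0.5173 0.0126 0.1329] j6 -0.04 12.85
```

Call:
{"api": "move_arm", "payload": {"steps": [[[1,0,0,0,-0.1],[1,0,0,0,-0.2],[1,0,0,0,-0.25],[1,0,0,0,-0.25]]]}}

```text
time: 13.18
tcp_pos: [0.5169, 0.0124, 0.1329]
tcp_rot: [0.001, 0.668, 0.744, 0.001]
wrist_force: [2.1, 2.7, -0.4]
finger_gap: 0.0132
gripper_force: 60.4
```

```bash
python3 t.py
```

```text
psi 96.19 Tz [ 0.409 -0.366  0.057] F [ 2.1  2.7 -0.4] tcp [0.5169 0.0124 0.1329] j6 -0.17 13.18
```

Call:
{"api": "move_arm", "payload": {"steps": [[[1,0,0,-0.1,0],[1,0,0,-0.2,0],[1,0,0,-0.35,0],[1,0,0,-0.4,0],[1,0,0,-0.4,0]]]}}

```text
time: 13.6
tcp_pos: [0.5166, 0.0122, 0.1822]
tcp_rot: [0.001, 0.669, 0.743, 0.001]
wrist_force: [-0.1, 0.3, -2.0]
finger_gap: 0.013
gripper_force: 60.2
```

```bash
python3 - <<'E'
from h import *
c=cam('wrist');im=camera('wrist');s,p,M,ps=pose();np.savez('w2.npz',im=im,K=c[0],C=c[1],W=c[2])
o=[]
for (x,y,z,h) in((p[0],p[1],p[2]+.027,.05),(.5687,.0023,.082,.075)):o.append(rectify(im,c,x,y,z,h,400))
cv2.imwrite('pics/a2.png',np.hstack(o)[:,:,::-1])
to(.6028,.0429,.18,np.radians(184))
E
```

```text
shift units [0.178 0.748 0.009] roll -3.072 psi 1.675 j6 -0.164 tcp [0.5158 0.0123 0.181 ] t 13.65 F [-0.5 -1.2 -3.8] gap 0.0129
```

View pics/a2.png

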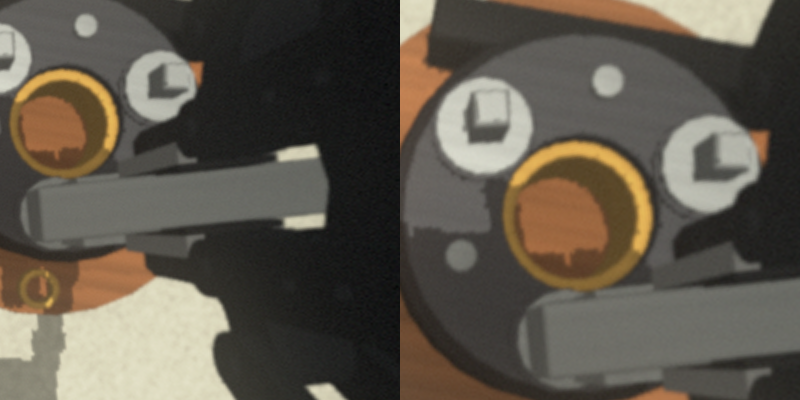

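Call:
{"api": "move_arm", "payload": {"steps": [[[1,0.06,0.25,0,0],[1,0.12,0.5,0,0],[1,0.176,0.744,0,0],[1,0.176,0.744,0,0]]]}}

```text
time: 13.98
tcp_pos: [0.6068, 0.0443, 0.1793]
tcp_rot: [0.001, 0.669, 0.743, 0.002]
wrist_force: [0.3, 0.3, -3.2]
finger_gap: 0.0129
gripper_force: 60.3
```

Call:
{"api": "move_arm", "payload": {"steps": [[[1,0,0,0,-0.25],[1,0,0,0,-0.5],[1,0,0,0,-0.75],[1,0,0,0,-1]]]}}

```text
time: 14.32
tcp_pos: [0.6004, 0.0428, 0.1782]
tcp_rot: [-0.002, 0.462, 0.887, -0.001]
wrist_force: [0.4, 0.9, -2.7]
finger_gap: 0.013
gripper_force: 60.3
```

Call:
{"api": "move_arm", "payload": {"steps": [[[1,0,0,0,-0.25],[1,0,0,0,-0.5],[1,0,0,0,-0.75],[1,0,0,0,-1]]]}}

```text
time: 14.65
tcp_pos: [0.6004, 0.0427, 0.1784]
tcp_rot: [-0.002, 0.228, 0.974, -0.001]
wrist_force: [-0.1, -0.8, -3.6]
finger_gap: 0.0127
gripper_force: 60.3
```

Call:
{"api": "move_arm", "payload": {"steps": [[[1,0,0,0,-0.25],[1,0,0,0,-0.5],[1,0,0,0,-0.75],[1,0,0,0,-1],[1,0,0,0,-1],[1,0,0,0,-1]]]}}

```text
time: 15.15
tcp_pos: [0.6009, 0.0428, 0.1789]
tcp_rot: [-0.001, -0.015, 1.0, -0.0]
wrist_force: [0.6, 0.7, -3.3]
finger_gap: 0.0133
gripper_force: 60.3
```

```bash
python3 - <<'E'
from h import *
to(.6024,.0426,.150,np.radians(-176))
c=cam('wrist');im=camera('wrist');np.savez('w3.npz',im=im,K=c[0],C=c[1],W=c[2])
o=[]
for (x,y) in((.5170,.0115),(.5872,-.0477)):
    o.append(rectify(im,c,x,y,.082,.02,390))
cv2.imwrite('pics/b1.png',np.hstack(o)[:,:,::-1])
E
```

```text
shift units [-0.013 -0.002  0.241] roll -0.079 psi -3.111 j6 -1.602 tcp [0.6009 0.0428 0.1789] t 15.15 F [ 0.6  0.7 -3.3] gap 0.0133
```

View pics/b1.png

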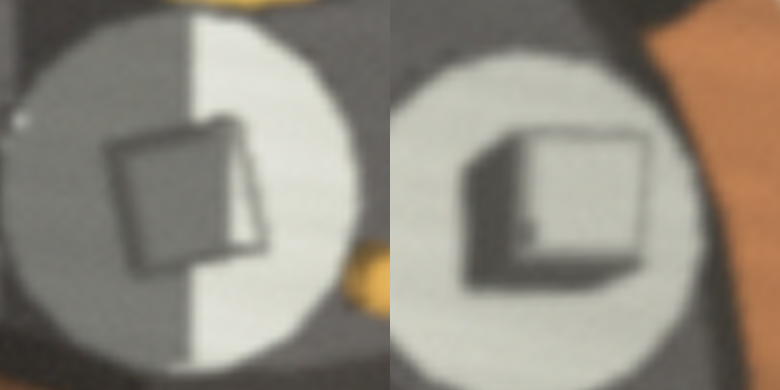

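Screw A now reads about 12° in the picture, so it has had its quarter turn. C reads about -2°. Descending on B.

Call:
{"api": "move_arm", "payload": {"steps": [[[1,-0.013,-0.002,0.08,-0.08],[1,-0.013,-0.002,0.16,-0.08],[1,-0.013,-0.002,0.24,-0.08],[1,-0.013,-0.002,0.24,-0.08],[1,-0.013,-0.002,0.255,-0.08],[1,-0.013,-0.002,0.27,-0.08],[1,-0.013,-0.002,0.285,-0.08],[1,-0.013,-0.002,0.3,-0.08],[1,-0.013,-0.002,0.31,-0.08],[1,-0.013,-0.002,0.32,-0.08],[1,-0.013,-0.002,0.32,-0.08],[1,-0.013,-0.002,0.32,-0.08]]]}}

```text
time: 16.2
tcp_pos: [0.6039, 0.0429, 0.1432]
tcp_rot: [0.0, -0.037, 0.999, -0.0]
wrist_force: [-4.2, -1.5, 5.4]
finger_gap: 0.0132
gripper_force: 61.5
```

```bash
python3 t.py
```

```text
psi -175.8 Tz [-0.019  0.832 -0.006] F [-4.2 -1.5  5.4] tcp [0.6039 0.0429 0.1432] j6 -1.64 16.2
```

Call:
{"api": "move_arm", "payload": {"steps": [[[1,0.006,0,-0.02,0],[1,0.011,0,-0.02,0],[1,0.011,0,-0.01,0],[1,0.011,0,0,0],[1,0.011,0,0.01,0],[1,0.011,0,0.01,0]]]}}

```text
time: 16.7
tcp_pos: [0.6022, 0.0428, 0.1397]
tcp_rot: [-0.0, -0.037, 0.999, 0.0]
wrist_force: [-0.1, 1.0, -3.5]
finger_gap: 0.013
gripper_force: 60.4
```

```bash
python3 t.py
```

```text
psi -175.81 Tz [0.002 0.025 0.002] F [-0.1  1.  -3.5] tcp [0.6022 0.0428 0.1397] j6 -1.65 16.7
```

In freely. Feeling for B's washer.

Call:
{"api": "move_arm", "payload": {"steps": [[[1,0,0,0.01,0],[1,0,0,0.02,0],[1,0,0,0.02,0],[1,0,0,0.02,0]]]}}

```text
time: 17.03
tcp_pos: [0.6024, 0.0428, 0.138]
tcp_rot: [-0.0, -0.037, 0.999, 0.0]
wrist_force: [-0.4, 0.6, -3.7]
finger_gap: 0.0128
gripper_force: 60.4
```

Call:
{"api": "move_arm", "payload": {"steps": [[[1,0,0,0.01,0],[1,0,0,0.015,0],[1,0,0,0.015,0],[1,0,0,0.015,0]]]}}

```text
time: 17.37
tcp_pos: [0.6025, 0.0429, 0.1364]
tcp_rot: [-0.0, -0.037, 0.999, 0.0]
wrist_force: [-0.4, 0.3, -3.2]
finger_gap: 0.013
gripper_force: 60.4
```

Call:
{"api": "move_arm", "payload": {"steps": [[[1,0,0,0.01,0],[1,0,0,0.013,0],[1,0,0,0.013,0],[1,0,0,0.013,0]]]}}

```text
time: 17.7
tcp_pos: [0.6025, 0.0428, 0.1348]
tcp_rot: [0.0, -0.037, 0.999, 0.0]
wrist_force: [0.1, -0.7, -2.6]
finger_gap: 0.0131
gripper_force: 60.4
```

Call:
{"api": "move_arm", "payload": {"steps": [[[1,0,0,0.01,0],[1,0,0,0.012,0],[1,0,0,0.012,0],[1,0,0,0.012,0]]]}}

```text
time: 18.03
tcp_pos: [0.6025, 0.0428, 0.1334]
tcp_rot: [-0.0, -0.037, 0.999, 0.0]
wrist_force: [-0.6, 0.5, -3.5]
finger_gap: 0.013
gripper_force: 60.4
```

Call:
{"api": "move_arm", "payload": {"steps": [[[1,0,0,0.01,0],[1,0,0,0.012,0],[1,0,0,0.012,0],[1,0,0,0.012,0]]]}}

```text
time: 18.37
tcp_pos: [0.6025, 0.0428, 0.1319]
tcp_rot: [-0.0, -0.037, 0.999, 0.0]
wrist_force: [-0.8, 0.6, -3.1]
finger_gap: 0.0126
gripper_force: 60.4
```

Call:
{"api": "move_arm", "payload": {"steps": [[[1,0,0,0.01,0],[1,0,0,0.012,0],[1,0,0,0.012,0],[1,0,0,0.012,0]]]}}

```text
time: 18.7
tcp_pos: [0.6025, 0.0428, 0.1305]
tcp_rot: [-0.0, -0.037, 0.999, 0.0]
wrist_force: [-0.2, -0.5, -2.9]
finger_gap: 0.0129
gripper_force: 60.4
```

Call:
{"api": "move_arm", "payload": {"steps": [[[1,0,0,0.01,0],[1,0,0,0.012,0],[1,0,0,0.012,0],[1,0,0,0.012,0]]]}}

```text
time: 19.03
tcp_pos: [0.6025, 0.0428, 0.129]
tcp_rot: [-0.0, -0.037, 0.999, 0.0]
wrist_force: [-0.4, -0.6, -4.0]
finger_gap: 0.013
gripper_force: 60.4
```

Call:
{"api": "move_arm", "payload": {"steps": [[[1,0,0,0.01,0],[1,0,0,0.012,0],[1,0,0,0.012,0],[1,0,0,0.012,0]]]}}

```text
time: 19.37
tcp_pos: [0.6025, 0.0428, 0.1276]
tcp_rot: [-0.0, -0.037, 0.999, -0.0]
wrist_force: [0.2, 0.3, -3.7]
finger_gap: 0.0134
gripper_force: 60.4
```

Call:
{"api": "move_arm", "payload": {"steps": [[[1,0,0,0.01,0],[1,0,0,0.012,0],[1,0,0,0.012,0],[1,0,0,0.012,0]]]}}

```text
time: 19.7
tcp_pos: [0.6025, 0.0428, 0.1262]
tcp_rot: [-0.0, -0.037, 0.999, -0.0]
wrist_force: [-0.5, -0.4, -3.3]
finger_gap: 0.013
gripper_force: 60.4
```

Call:
{"api": "move_arm", "payload": {"steps": [[[1,0,0,0.01,0],[1,0,0,0.012,0],[1,0,0,0.012,0],[1,0,0,0.012,0]]]}}

```text
time: 20.03
tcp_pos: [0.6026, 0.0428, 0.1252]
tcp_rot: [0.0, -0.037, 0.999, -0.0]
wrist_force: [-1.2, -0.2, -0.3]
finger_gap: 0.0129
gripper_force: 60.7
```

Call:
{"api": "move_arm", "payload": {"steps": [[[1,0,0,0.005,0.1],[1,0,0,0.005,0.2],[1,0,0,0.005,0.2]]]}}

```text
time: 20.28
tcp_pos: [0.6024, 0.043, 0.1247]
tcp_rot: [-0.0, 0.014, 1.0, 0.0]
wrist_force: [-2.7, 0.2, 1.7]
finger_gap: 0.013
gripper_force: 61.0
```

```bash
python3 t.py
```

```text
psi 178.41 Tz [ 0.207  0.444 -0.024] F [-2.7  0.2  1.7] tcp [0.6024 0.043  0.1247] j6 -1.54 20.28
```

Call:
{"api": "move_arm", "payload": {"steps": [[[1,0,0,0,0.1],[1,0,0,0,0.1]]]}}

```text
time: 20.45
tcp_pos: [0.6022, 0.0432, 0.1246]
tcp_rot: [-0.0, 0.038, 0.999, 0.0]
wrist_force: [-2.9, 0.2, 1.8]
finger_gap: 0.0127
gripper_force: 61.1
```

```bash
python3 t.py
```

```text
psi 175.61 Tz [ 0.333  0.564 -0.001] F [-2.9  0.2  1.8] tcp [0.6022 0.0432 0.1246] j6 -1.5 20.45
```

Call:
{"api": "move_arm", "payload": {"steps": [[[1,0,0,0,0.1],[1,0,0,0,0.1]]]}}

```text
time: 20.62
tcp_pos: [0.6021, 0.0434, 0.1246]
tcp_rot: [-0.0, 0.063, 0.998, 0.0]
wrist_force: [-3.3, 2.8, 2.3]
finger_gap: 0.0131
gripper_force: 61.1
```

```bash
python3 t.py
```

```text
psi 172.79 Tz [0.536 0.635 0.032] F [-3.3  2.8  2.3] tcp [0.6021 0.0434 0.1246] j6 -1.45 20.62
```

Call:
{"api": "move_arm", "payload": {"steps": [[[1,0.001,0.002,0,0.2],[1,0.001,0.003,0,0.4],[1,0.002,0.004,0,0.6],[1,0.002,0.005,0,0.8],[1,0.002,0.007,0,1],[1,0.002,0.007,0,1]]]}}

```text
time: 21.12
tcp_pos: [0.6026, 0.0441, 0.1246]
tcp_rot: [0.0, 0.308, 0.951, 0.0]
wrist_force: [-2.9, 2.7, 1.8]
finger_gap: 0.0129
gripper_force: 61.1
```

```bash
python3 t.py
```

```text
psi 144.15 Tz [0.514 0.451 0.039] F [-2.9  2.7  1.8] tcp [0.6026 0.0441 0.1246] j6 -0.94 21.12
```

Call:
{"api": "move_arm", "payload": {"steps": [[[1,0,0.001,0,0.2],[1,0,0.002,0,0.4],[1,0,0.003,0,0.6],[1,-0.001,0.004,0,0.8],[1,-0.001,0.005,0,1],[1,-0.001,0.005,0,1]]]}}

```text
time: 21.62
tcp_pos: [0.6033, 0.0443, 0.1246]
tcp_rot: [0.0, 0.533, 0.846, 0.0]
wrist_force: [-1.8, 0.8, 1.6]
finger_gap: 0.0129
gripper_force: 61.1
```

```bash
python3 t.py
```

```text
psi 115.59 Tz [0.504 0.38  0.105] F [-1.8  0.8  1.6] tcp [0.6033 0.0443 0.1246] j6 -0.45 21.62
```

Call:
{"api": "move_arm", "payload": {"steps": [[[1,0,0.001,0,0.2],[1,0,0.002,0,0.4],[1,0,0.003,0,0.6],[1,-0.001,0.004,0,0.8],[1,-0.001,0.005,0,1],[1,-0.001,0.005,0,1]]]}}

```text
time: 22.12
tcp_pos: [0.604, 0.0442, 0.1246]
tcp_rot: [0.001, 0.725, 0.688, 0.0]
wrist_force: [-1.5, 1.0, 1.1]
finger_gap: 0.0131
gripper_force: 61.1
```

```bash
python3 t.py
```

```text
psi 87.0 Tz [0.339 0.245 0.134] F [-1.5  1.   1.1] tcp [0.604  0.0442 0.1246] j6 0.05 22.12
```

Call:
{"api": "move_arm", "payload": {"steps": [[[1,0,0.001,0,0.2],[1,0,0.002,0,0.4],[1,0,0.003,0,0.6],[1,-0.001,0.004,0,0.8],[1,-0.001,0.005,0,1],[1,-0.001,0.005,0,1]]]}}

```text
time: 22.62
tcp_pos: [0.6046, 0.0438, 0.1246]
tcp_rot: [0.001, 0.873, 0.488, 0.0]
wrist_force: [-1.5, 0.7, 1.6]
finger_gap: 0.0132
gripper_force: 61.1
```

```bash
python3 t.py
```

```text
psi 58.4 Tz [0.135 0.146 0.145] F [-1.5  0.7  1.6] tcp [0.6046 0.0438 0.1246] j6 0.55 22.62
```

Call:
{"api": "move_arm", "payload": {"steps": [[[1,0,0.001,0,0.2],[1,0,0.002,0,0.4],[1,0,0.003,0,0.6],[1,-0.001,0.004,0,0.8],[1,-0.001,0.005,0,1],[1,-0.001,0.005,0,1]]]}}

```text
time: 23.12
tcp_pos: [0.605, 0.0431, 0.1246]
tcp_rot: [0.001, 0.966, 0.257, 0.0]
wrist_force: [-1.5, -0.4, 2.1]
finger_gap: 0.0128
gripper_force: 61.1
```

```bash
python3 t.py
```

```text
psi 29.78 Tz [-0.094  0.183  0.167] F [-1.5 -0.4  2.1] tcp [0.605  0.0431 0.1246] j6 1.05 23.12
```

Call:
{"api": "move_arm", "payload": {"steps": [[[1,0,0.001,0,0.2],[1,0,0.002,0,0.4],[1,0,0.003,0,0.6],[1,-0.001,0.004,0,0.8],[1,-0.001,0.005,0,1],[1,-0.001,0.005,0,1]]]}}

```text
time: 23.62
tcp_pos: [0.605, 0.0424, 0.1246]
tcp_rot: [0.001, 1.0, 0.01, 0.0]
wrist_force: [-0.9, -1.5, 3.0]
finger_gap: 0.0126
gripper_force: 61.2
```

```bash
python3 t.py; python3 - <<'E'
from h import *
# bar direction as seen by wrist cam: rectify on bar-top plane, long edges
c=cam('wrist');im=camera('wrist');s,p,M,ps=pose();np.savez('w4.npz',im=im,K=c[0],C=c[1],W=c[2])
b=rectify(im,c,p[0],p[1],p[2]+.027,.05,400);cv2.imwrite('pics/b2.png',b[:,:,::-1])
for f in('w2','w3','w4'):
    pass
E
```

```text
psi 1.16 Tz [-0.253  0.26   0.091] F [-0.9 -1.5  3. ] tcp [0.605  0.0424 0.1246] j6 1.55 23.62
```

View pics/b2.png

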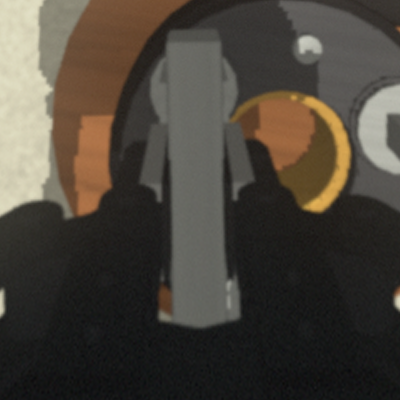

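Call:
{"api": "move_arm", "payload": {"steps": [[[1,0,0.001,-0.003,0.15],[1,0,0.002,-0.003,0.33],[1,0,0.002,-0.003,0.33],[1,0,0.002,-0.003,0.33]]]}}

```text
time: 24.0
tcp_pos: [0.6047, 0.0423, 0.1245]
tcp_rot: [0.0, 0.997, -0.072, 0.0]
wrist_force: [-0.9, -2.7, 1.2]
finger_gap: 0.0134
gripper_force: 61.0
```

```bash
python3 t.py
```

```text
psi -8.25 Tz [-0.5    0.171  0.122] F [-0.9 -2.7  1.2] tcp [0.6047 0.0423 0.1245] j6 1.71 24.0
```

Call:
{"api": "move_arm", "payload": {"steps": [[[1,0,0,0,-0.1],[1,0,0,0,-0.2],[1,0,0,0,-0.25],[1,0,0,0,-0.25]]]}}

```text
time: 24.33
tcp_pos: [0.6048, 0.0427, 0.1245]
tcp_rot: [0.0, 1.0, -0.011, 0.0]
wrist_force: [-0.8, -0.9, 2.1]
finger_gap: 0.0129
gripper_force: 61.0
```

```bash
python3 t.py
```

```text
psi -1.21 Tz [-0.293  0.195  0.031] F [-0.8 -0.9  2.1] tcp [0.6048 0.0427 0.1245] j6 1.59 24.33
```

Call:
{"api": "move_arm", "payload": {"steps": [[[1,0,0,-0.1,0],[1,0,0,-0.2,0],[1,0,0,-0.35,0],[1,0,0,-0.46,0],[1,0,0,-0.46,0]]]}}

```text
time: 24.75
tcp_pos: [0.6074, 0.0432, 0.1843]
tcp_rot: [-0.0, 1.0, -0.012, 0.004]
wrist_force: [1.0, -0.6, -2.4]
finger_gap: 0.0131
gripper_force: 60.4
```

Call:
{"api": "move_arm", "payload": {"steps": [[[1,-0.04,0.25,0,0],[1,-0.08,0.5,0,0],[1,-0.13,0.745,0,0],[1,-0.13,0.745,0,0]]]}}

```text
time: 25.08
tcp_pos: [0.5852, -0.0507, 0.1794]
tcp_rot: [0.002, 1.0, -0.014, -0.001]
wrist_force: [-0.6, 0.9, -2.8]
finger_gap: 0.0129
gripper_force: 60.5
```

Call:
{"api": "move_arm", "payload": {"steps": [[[1,0,0,0,-0.25],[1,0,0,0,-0.5],[1,0,0,0,-0.75],[1,0,0,0,-1]]]}}

```text
time: 25.42
tcp_pos: [0.5863, -0.0458, 0.1794]
tcp_rot: [-0.0, 0.971, 0.238, -0.0]
wrist_force: [-0.1, 0.3, -3.6]
finger_gap: 0.0128
gripper_force: 60.5
```

Call:
{"api": "move_arm", "payload": {"steps": [[[1,0,0,0,-0.25],[1,0,0,0,-0.5],[1,0,0,0,-0.75],[1,0,0,0,-1]]]}}

```text
time: 25.75
tcp_pos: [0.5864, -0.0455, 0.1794]
tcp_rot: [-0.001, 0.882, 0.471, -0.0]
wrist_force: [-0.1, 0.3, -3.2]
finger_gap: 0.0132
gripper_force: 60.5
```

Call:
{"api": "move_arm", "payload": {"steps": [[[1,0,0,0,-0.25],[1,0,0,0,-0.5],[1,0,0,0,-0.75],[1,0,0,0,-1],[1,0,0,0,-1.0],[1,0,0,0,-1.0]]]}}

```text
time: 26.25
tcp_pos: [0.5865, -0.0457, 0.1795]
tcp_rot: [-0.0, 0.741, 0.671, -0.0]
wrist_force: [-0.2, 0.3, -3.5]
finger_gap: 0.0134
gripper_force: 60.5
```

```bash
cat > ang.py <<'E'
from h import *
def ang(im,c,x,y,half=.0115):
    "square-edge orientation mod 90 deg (ccw in x-up,y-left view) by gradient 4th harmonic"
    g=cv2.GaussianBlur(cv2.cvtColor(rectify(im,c,x,y,.082,half,240),cv2.COLOR_RGB2GRAY).astype(np.float32),(0,0),5)
    gx=cv2.Sobel(g,-1,1,0);gy=cv2.Sobel(g,-1,0,1)
    z=(gx+1j*gy);Y,X=np.mgrid[:240,:240]-119.5;m=np.hypot(X,Y)<112
    a=np.sum(np.abs(z[m])**2*np.exp(-4j*np.angle(z[m])))
    return round(np.degrees(np.angle(a))/4,1)
H=dict(A=(.5174,.0118),B=(.6036,.0428),C=(.5877,-.0476))
E
python3 - <<'E'
from ang import *
for f in('w1','w2','w3','w4'):
    d=np.load(f+'.npz');c=(d['K'],d['C'],d['W']);print(f,{k:ang(d['im'],c,*v) for k,v in H.items()})
to(.5877,-.0464,.150,np.radians(88))
c=cam('wrist');im=camera('wrist');print('now',{k:ang(im,c,*v) for k,v in H.items()})
print([pix([*v,.082],c)[0].round() for v in H.values()])
E
```

```text
w1 {'A': np.float32(6.1), 'B': np.float32(2.3), 'C': np.float32(1.2)}
w2 {'A': np.float32(4.6), 'B': np.float32(-4.6), 'C': np.float32(-9.9)}
w3 {'A': np.float32(6.3), 'B': np.float32(2.3), 'C': np.float32(7.7)}
w4 {'A': np.float32(-17.3), 'B': np.float32(0.4), 'C': np.float32(-7.4)}
shift units [-0.005  0.011  0.246] roll -0.128 psi 1.472 j6 -0.053 tcp [ 0.5865 -0.0457  0.1795] t 26.25 F [-0.2  0.3 -3.5] gap 0.0134
now {'A': np.float32(12.5), 'B': np.float32(2.6), 'C': np.float32(-8.8)}
[array([187., 155.]), array([288., 103.]), array([279., 216.])]
```

Call:
{"api": "move_arm", "payload": {"steps": [[[1,-0.006,0,0.08,-0.13],[1,-0.006,0,0.16,-0.13],[1,-0.006,0,0.24,-0.13],[1,-0.006,0,0.25,-0.13],[1,-0.006,0,0.25,-0.13],[1,-0.006,0,0.25,-0.13]]]}}

```text
time: 26.8
tcp_pos: [0.5866, -0.0468, 0.1494]
tcp_rot: [-0.0, 0.718, 0.696, -0.0]
wrist_force: [0.4, 0.5, -2.9]
finger_gap: 0.0132
gripper_force: 60.4
```

```bash
python3 t.py
```

```text
psi 88.17 Tz [ 0.021 -0.001  0.022] F [ 0.4  0.5 -2.9] tcp [ 0.5866 -0.0468  0.1494] j6 -0.12 26.8
```

Call:
{"api": "move_arm", "payload": {"steps": [[[1,0.003,0.008,0,0],[1,0.003,0.008,0.015,0],[1,0.003,0.008,0.03,0],[1,0.003,0.008,0.045,0],[1,0.003,0.008,0.06,0],[1,0.003,0.008,0.07,0],[1,0.003,0.008,0.07,0],[1,0.003,0.008,0.07,0]]]}}

```text
time: 27.47
tcp_pos: [0.5876, -0.0465, 0.1412]
tcp_rot: [-0.0, 0.718, 0.696, -0.0]
wrist_force: [0.6, 0.3, -2.7]
finger_gap: 0.0127
gripper_force: 60.5
```

```bash
python3 t.py
```

```text
psi 88.22 Tz [0.008 0.02  0.012] F [ 0.6  0.3 -2.7] tcp [ 0.5876 -0.0465  0.1412] j6 -0.12 27.47
```

Call:
{"api": "move_arm", "payload": {"steps": [[[1,0,0,0.01,0],[1,0,0,0.02,0],[1,0,0,0.03,0],[1,0,0,0.03,0],[1,0,0,0.03,0]]]}}

```text
time: 27.88
tcp_pos: [0.5876, -0.0465, 0.1376]
tcp_rot: [-0.0, 0.718, 0.696, -0.0]
wrist_force: [0.6, -0.5, -2.8]
finger_gap: 0.0128
gripper_force: 60.5
```

Call:
{"api": "move_arm", "payload": {"steps": [[[1,0,0,0.01,0],[1,0,0,0.013,0],[1,0,0,0.013,0],[1,0,0,0.013,0]]]}}

```text
time: 28.22
tcp_pos: [0.5877, -0.0465, 0.1362]
tcp_rot: [-0.0, 0.718, 0.696, -0.0]
wrist_force: [-0.6, 0.1, -3.1]
finger_gap: 0.0129
gripper_force: 60.5
```

Call:
{"api": "move_arm", "payload": {"steps": [[[1,0,0,0.01,0],[1,0,0,0.013,0],[1,0,0,0.013,0],[1,0,0,0.013,0]]]}}

```text
time: 28.55
tcp_pos: [0.5877, -0.0465, 0.1346]
tcp_rot: [-0.0, 0.718, 0.696, -0.0]
wrist_force: [0.4, -0.9, -3.0]
finger_gap: 0.0129
gripper_force: 60.5
```

Call:
{"api": "move_arm", "payload": {"steps": [[[1,0,0,0.01,0],[1,0,0,0.013,0],[1,0,0,0.013,0],[1,0,0,0.013,0]]]}}

```text
time: 28.88
tcp_pos: [0.5877, -0.0465, 0.133]
tcp_rot: [-0.0, 0.718, 0.696, -0.0]
wrist_force: [-0.6, -0.3, -3.6]
finger_gap: 0.0129
gripper_force: 60.5
```

Call:
{"api": "move_arm", "payload": {"steps": [[[1,0,0,0.01,0],[1,0,0,0.013,0],[1,0,0,0.013,0],[1,0,0,0.013,0]]]}}

```text
time: 29.22
tcp_pos: [0.5877, -0.0465, 0.1315]
tcp_rot: [-0.0, 0.718, 0.696, -0.0]
wrist_force: [-0.5, 0.1, -2.2]
finger_gap: 0.0133
gripper_force: 60.5
```

Call:
{"api": "move_arm", "payload": {"steps": [[[1,0,0,0.005,0],[1,0,0,0.009,0],[1,0,0,0.009,0],[1,0,0,0.009,0]]]}}

```text
time: 29.55
tcp_pos: [0.5877, -0.0465, 0.1304]
tcp_rot: [-0.0, 0.718, 0.696, -0.0]
wrist_force: [0.2, -0.1, -3.0]
finger_gap: 0.0127
gripper_force: 60.5
```

Call:
{"api": "move_arm", "payload": {"steps": [[[1,0,0,0.01,0],[1,0,0,0.013,0],[1,0,0,0.013,0],[1,0,0,0.013,0]]]}}

```text
time: 29.88
tcp_pos: [0.5876, -0.0465, 0.1288]
tcp_rot: [-0.0, 0.718, 0.696, -0.0]
wrist_force: [-0.1, -0.3, -3.2]
finger_gap: 0.0128
gripper_force: 60.5
```

Call:
{"api": "move_arm", "payload": {"steps": [[[1,0,0,0.01,0],[1,0,0,0.013,0],[1,0,0,0.013,0],[1,0,0,0.013,0]]]}}

```text
time: 30.22
tcp_pos: [0.5879, -0.0465, 0.1276]
tcp_rot: [0.0, 0.718, 0.696, 0.0]
wrist_force: [0.3, 0.7, -2.3]
finger_gap: 0.0133
gripper_force: 60.7
```

Call:
{"api": "move_arm", "payload": {"steps": [[[1,0,0,0.005,0],[1,0,0,0.011,0],[1,0,0,0.011,0],[1,0,0,0.011,0]]]}}

```text
time: 30.55
tcp_pos: [0.588, -0.0466, 0.1266]
tcp_rot: [0.0, 0.718, 0.696, 0.0]
wrist_force: [-1.4, 0.2, 0.5]
finger_gap: 0.0129
gripper_force: 61.1
```

Call:
{"api": "move_arm", "payload": {"steps": [[[1,0,0.001,0.004,0.1],[1,0,0.001,0.004,0.2],[1,0,0.001,0.004,0.2]]]}}

```text
time: 30.8
tcp_pos: [0.5884, -0.0464, 0.1262]
tcp_rot: [0.0, 0.752, 0.659, 0.001]
wrist_force: [-0.6, -0.6, 1.9]
finger_gap: 0.0128
gripper_force: 61.2
```

```bash
python3 t.py
```

```text
psi 82.44 Tz [ 0.13   0.089 -0.018] F [-0.6 -0.6  1.9] tcp [ 0.5884 -0.0464  0.1262] j6 -0.02 30.8
```

Call:
{"api": "move_arm", "payload": {"steps": [[[1,0,0,0,0.1],[1,0,0,0,0.1]]]}}

```text
time: 30.97
tcp_pos: [0.5883, -0.0463, 0.1262]
tcp_rot: [0.0, 0.768, 0.64, 0.001]
wrist_force: [-0.5, 0.5, 2.4]
finger_gap: 0.0128
gripper_force: 61.3
```

```bash
python3 t.py
```

```text
psi 79.64 Tz [0.22  0.028 0.006] F [-0.5  0.5  2.4] tcp [ 0.5883 -0.0463  0.1262] j6 0.03 30.97
```

Call:
{"api": "move_arm", "payload": {"steps": [[[1,0,0,0,0.1],[1,0,0,0,0.1]]]}}

```text
time: 31.13
tcp_pos: [0.5883, -0.0463, 0.1261]
tcp_rot: [0.0, 0.783, 0.621, 0.0]
wrist_force: [-1.0, 1.4, 3.5]
finger_gap: 0.013
gripper_force: 61.4
```

```bash
python3 t.py
```

```text
psi 76.85 Tz [0.314 0.08  0.101] F [-1.   1.4  3.5] tcp [ 0.5883 -0.0463  0.1261] j6 0.08 31.13
```

Call:
{"api": "move_arm", "payload": {"steps": [[[1,0,0,0,0.1],[1,0,0,0,0.1]]]}}

```text
time: 31.3
tcp_pos: [0.5884, -0.0463, 0.1262]
tcp_rot: [0.0, 0.799, 0.602, 0.001]
wrist_force: [-0.0, 1.8, 2.0]
finger_gap: 0.0133
gripper_force: 61.5
```

```bash
python3 t.py
```

```text
psi 74.01 Tz [0.302 0.102 0.125] F [-0.   1.8  2. ] tcp [ 0.5884 -0.0463  0.1262] j6 0.13 31.3
```

Call:
{"api": "move_arm", "payload": {"steps": [[[1,0,0.001,-0.003,0.2],[1,0,0.002,-0.003,0.4],[1,0,0.003,-0.003,0.6],[1,-0.001,0.004,-0.003,0.8],[1,-0.001,0.005,-0.003,1],[1,-0.001,0.005,-0.003,1]]]}}

```text
time: 31.8
tcp_pos: [0.5888, -0.0469, 0.1262]
tcp_rot: [0.0, 0.923, 0.385, 0.0]
wrist_force: [0.1, 1.8, 2.0]
finger_gap: 0.013
gripper_force: 61.3
```

```bash
python3 t.py
```

```text
psi 45.32 Tz [ 0.123 -0.085  0.021] F [0.1 1.8 2. ] tcp [ 0.5888 -0.0469  0.1262] j6 0.63 31.8
```

Call:
{"api": "move_arm", "payload": {"steps": [[[1,0,0.001,0,0.2],[1,0,0.002,0,0.4],[1,0,0.003,0,0.6],[1,-0.001,0.004,0,0.8],[1,-0.001,0.005,0,1],[1,-0.001,0.005,0,1]]]}}

```text
time: 32.3
tcp_pos: [0.589, -0.0477, 0.1262]
tcp_rot: [0.0, 0.989, 0.146, 0.0]
wrist_force: [0.3, 0.5, 3.1]
finger_gap: 0.0128
gripper_force: 61.3
```

```bash
python3 t.py
```

```text
psi 16.77 Tz [-0.093 -0.034  0.216] F [0.3 0.5 3.1] tcp [ 0.589  -0.0477  0.1262] j6 1.12 32.3
```

Call:
{"api": "move_arm", "payload": {"steps": [[[1,0,0.001,-0.003,0.2],[1,0,0.002,-0.003,0.4],[1,0,0.003,-0.003,0.6],[1,-0.001,0.004,-0.003,0.8],[1,-0.001,0.005,-0.003,1],[1,-0.001,0.005,-0.003,1],[1,-0.001,0.005,-0.003,1],[1,-0.001,0.005,-0.003,1]]]}}

```text
time: 32.97
tcp_pos: [0.5887, -0.0484, 0.1262]
tcp_rot: [0.0, 0.995, -0.103, 0.0]
wrist_force: [-0.1, -0.9, 1.0]
finger_gap: 0.0129
gripper_force: 61.1
```

```bash
python3 t.py
```

```text
psi -11.79 Tz [-0.384  0.014  0.18 ] F [-0.1 -0.9  1. ] tcp [ 0.5887 -0.0484  0.1262] j6 1.62 32.97
```

Call:
{"api": "move_arm", "payload": {"steps": [[[1,0,0,0,-0.1],[1,0,0,0,-0.2],[1,0,0,0,-0.25],[1,0,0,0,-0.25]]]}}

```text
time: 33.3
tcp_pos: [0.5885, -0.048, 0.1262]
tcp_rot: [-0.0, 0.999, -0.041, -0.0]
wrist_force: [-0.3, 0.0, 2.0]
finger_gap: 0.0129
gripper_force: 61.2
```

```bash
python3 t.py
```

```text
psi -4.73 Tz [-0.103  0.098  0.004] F [-0.3  0.   2. ] tcp [ 0.5885 -0.048   0.1262] j6 1.5 33.3
```

Call:
{"api": "move_arm", "payload": {"steps": [[[1,0,0,-0.1,0],[1,0,0,-0.2,0],[1,0,0,-0.35,0],[1,0,0,-0.55,0],[1,0,0,-0.55,0],[1,0,0,-0.55,0]]]}}

```text
time: 33.8
tcp_pos: [0.5899, -0.0479, 0.1943]
tcp_rot: [0.0, 0.999, -0.042, 0.002]
wrist_force: [-0.3, 0.2, -3.6]
finger_gap: 0.0132
gripper_force: 60.6
```

```bash
python3 - <<'E'
from ang import *
to(.4688,.2906,.19,np.radians(-21.6))
c=cam('wrist');im=camera('wrist');print({k:ang(im,c,*v) for k,v in H.items()})
E
```

```text
shift units [-1.245 -2.725  0.031] roll 0.584 psi -0.085 j6 1.501 tcp [ 0.5899 -0.0479  0.1943] t 33.8 F [-0.3  0.2 -3.6] gap 0.0132
{'A': np.float32(-43.3), 'B': np.float32(5.0), 'C': np.float32(-2.4)}
```

Call:
{"api": "move_arm", "payload": {"steps": [[[1,-0.14,-0.3,0,0],[1,-0.28,-0.6,0,0],[1,-0.415,-0.908,0,0]]]}}

```text
time: 34.1
tcp_pos: [0.546, 0.0653, 0.19]
tcp_rot: [-0.0, 0.999, -0.044, -0.002]
wrist_force: [-0.1, 0.4, -4.3]
finger_gap: 0.0128
gripper_force: 60.6
```

Call:
{"api": "move_arm", "payload": {"steps": [[[1,-0.14,-0.3,0,0],[1,-0.28,-0.6,0,0],[1,-0.415,-0.908,0,0]]]}}

```text
time: 34.35
tcp_pos: [0.5052, 0.1787, 0.1901]
tcp_rot: [0.001, 0.999, -0.043, -0.002]
wrist_force: [-0.1, 0.2, -2.6]
finger_gap: 0.0128
gripper_force: 60.6
```

```bash
python3 - <<'E'
from ang import *
for n in('wrist','top'):
    c=cam(n);im=camera(n);print(n,{k:ang(im,c,*v) for k,v in H.items()},[pix([*v,.082],c)[0].round() for v in H.values()])
E
```

```text
wrist {'A': np.float32(9.0), 'B': np.float32(6.9), 'C': np.float32(8.3)} [array([466., 180.]), array([436.,  76.]), array([548.,  87.])]
top {'A': np.float32(8.3), 'B': np.float32(8.4), 'C': np.float32(0.1)} [array([260., 227.]), array([248., 193.]), array([284., 199.])]
```

Call:
{"api": "move_arm", "payload": {"steps": [[[1,-0.14,-0.3,0,0.2],[1,-0.28,-0.6,0,0.4],[1,-0.415,-0.908,0,0.58],[1,-0.415,-0.908,0,0.58],[1,-0.415,-0.908,0,0.58],[1,-0.415,-0.908,0,0.58]]]}}

```text
time: 34.95
tcp_pos: [0.4668, 0.2895, 0.1907]
tcp_rot: [0.001, 0.983, -0.186, -0.001]
wrist_force: [-0.7, -0.7, -3.5]
finger_gap: 0.013
gripper_force: 60.8
```

```bash
python3 - <<'E'
from h import *
to(.4688,.2906,.0695,np.radians(-21.6))
for n in ('scene','top','wrist'):
    camera(n);print(n,[(np.round(d['at'],4),round(d['conf'],2)) for d in landmark_of('holder',n)[:2]])
E
```

```text
shift units [ 0.014 -0.018  1.01 ] roll 0.007 psi -0.373 j6 2.421 tcp [0.4668 0.2895 0.1907] t 34.95 F [-0.7 -0.7 -3.5] gap 0.013
scene [(array([ 0.4706,  0.2947, -0.0018]), 0.78), (array([ 0.6255, -0.3554,  0.0032]), 0.6)]
top [(array([0.4667, 0.2925, 0.0008]), 0.84), (array([0.5153, 0.0083, 0.0571]), 0.7)]
wrist [(array([4.715e-01, 2.879e-01, 4.000e-04]), 0.67)]
```

Call:
{"api": "move_arm", "payload": {"steps": [[[1,0.014,-0.018,0.25,0],[1,0.014,-0.018,0.5,0],[1,0.014,-0.018,0.65,0],[1,0.014,-0.018,0.75,0],[1,0.014,-0.018,0.85,0],[1,0.014,-0.018,0.92,0],[1,0.014,-0.018,0.95,0],[1,0.014,-0.018,0.95,0],[1,0.014,-0.018,0.95,0]]]}}

```text
time: 36.0
tcp_pos: [0.4708, 0.2923, 0.079]
tcp_rot: [-0.0, 0.982, -0.187, 0.001]
wrist_force: [-1.2, 1.0, -2.4]
finger_gap: 0.0131
gripper_force: 60.8
```

```bash
python3 t.py
```

```text
psi -21.5 Tz [ 0.025 -0.001 -0.023] F [-1.2  1.  -2.4] tcp [0.4708 0.2923 0.079 ] j6 2.42 36.0
```

Call:
{"api": "move_arm", "payload": {"steps": [[[1,0,0,0.02,0],[1,0,0,0.04,0],[1,0,0,0.06,0],[1,0,0,0.06,0],[1,0,0,0.06,0]]]}}

```text
time: 36.42
tcp_pos: [0.47, 0.2919, 0.071]
tcp_rot: [0.0, 0.982, -0.186, -0.0]
wrist_force: [0.1, 0.3, -3.0]
finger_gap: 0.0129
gripper_force: 60.8
```

Call:
{"api": "move_arm", "payload": {"steps": [[[1,0,0,0.01,0],[1,0,0,0.01,0],[1,0,0,0.01,0]]]}}

```text
time: 36.67
tcp_pos: [0.4701, 0.2919, 0.0699]
tcp_rot: [0.0, 0.982, -0.187, -0.0]
wrist_force: [-0.5, -0.4, -3.0]
finger_gap: 0.0129
gripper_force: 60.8
```

Call:
{"api": "move_arm", "payload": {"steps": [[[1,0,0,0.006,0],[1,0,0,0.006,0],[1,0,0,0.006,0]]]}}

```text
time: 36.92
tcp_pos: [0.4703, 0.292, 0.0695]
tcp_rot: [-0.0, 0.982, -0.187, 0.0]
wrist_force: [-0.4, 0.5, -1.2]
finger_gap: 0.0127
gripper_force: 61.1
```

Call:
{"api": "move_arm", "payload": {"steps": [[[1,0,0,0.006,0],[1,0,0,0.006,0],[1,0,0,0.006,0]]]}}

```text
time: 37.17
tcp_pos: [0.4705, 0.2922, 0.0694]
tcp_rot: [-0.0, 0.982, -0.187, 0.0]
wrist_force: [-0.9, -0.4, 4.4]
finger_gap: 0.0129
gripper_force: 62.0
```

Call:
{"api": "move_arm", "payload": {"steps": [[[1,0,0,-0.004,0],[-1,0,0,-0.004,0],[-1,0,0,-0.004,0],[-1,0,0,-0.004,0],[-1,0,0,-0.004,0],[-1,0,0,-0.004,0],[-1,0,0,-0.004,0],[-1,0,0,-0.004,0],[-1,0,0,-0.004,0],[-1,0,0,-0.004,0],[-1,0,0,-0.004,0]]]}}

```text
time: 38.08
tcp_pos: [0.4701, 0.2919, 0.0689]
tcp_rot: [-0.0, 0.982, -0.187, 0.0]
wrist_force: [0.7, 0.1, -0.8]
finger_gap: 0.0858
gripper_force: 0.0
```

Call:
{"api": "move_arm", "payload": {"steps": [[[-1,0,0,-0.1,0],[-1,0,0,-0.3,0],[-1,0,0,-0.6,0],[-1,0,0,-0.9,0],[-1,0,0,-1,0],[-1,0,0,-1,0],[-1,0,0,-1,0]]]}}

```text
time: 38.67
tcp_pos: [0.4705, 0.2921, 0.1901]
tcp_rot: [-0.001, 0.982, -0.186, 0.001]
wrist_force: [-1.0, 0.3, -0.6]
finger_gap: 0.0853
gripper_force: 0.0
```

```bash
python3 - <<'E'
from ang import *
to(.55,.1,.2)
t0=cv2.imread('pics/top0.png')[:,:,::-1].copy();c=cam('top');im=camera('top')
print([(np.round(d['at'],3),round(d['conf'],2)) for d in landmark_of('key','top')])
for a in(t0,im):print({k:ang(a,c,*v) for k,v in H.items()})
camera('scene');print([(np.round(d['at'],3),round(d['conf'],2)) for d in landmark_of('key','scene')])
camera('wrist');print([(np.round(d['at'],3),round(d['conf'],2)) for d in landmark_of('key','wrist')])
E
```

```text
shift units [ 1.203  1.247 -0.083] roll 0 psi -0.375 j6 2.423 tcp [0.4705 0.2921 0.1901] t 38.67 F [-1.   0.3 -0.6] gap 0.0853
[(array([ 0.444,  0.408, -0.003]), 0.77), (array([0.472, 0.292, 0.005]), 0.64), (array([ 0.389,  0.195, -0.003]), 0.51)]
{'A': np.float32(5.8), 'B': np.float32(8.5), 'C': np.float32(-0.5)}
{'A': np.float32(7.9), 'B': np.float32(8.2), 'C': np.float32(0.3)}
[(array([0.386, 0.194, 0.004]), 0.79), (array([ 0.448,  0.404, -0.   ]), 0.73), (array([ 0.761, -0.12 ,  0.005]), 0.68), (array([0.472, 0.3  , 0.006]), 0.67), (array([ 0.588, -0.048,  0.058]), 0.3)]
[(array([0.449, 0.406, 0.003]), 0.9), (array([ 0.386,  0.199, -0.001]), 0.79), (array([0.474, 0.293, 0.008]), 0.65)]
```

```bash
python3 -c "
from station import workorder;print(workorder.close_job())"
```

```text
the job is handed in; nothing more can be done
None
```

The job is handed in at about 39 s: A turned one quarter, B two and C one, all clockwise and in that order, then the key stood back in its holder; the screw angles agree to about 2° with the pictures from before, and the bystanders were not re-checked.

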